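# Show a carton's end flap to the inspection camera

## Task

Push the carrier along its rail until it is fully home against the stop block, with its three cartons still in their nests. Then take out the tallest carton and hold it up before the inspection camera so that the glued flap of one small end can be checked: the end squarely facing the lens, the carton tipped to follow the camera's slanting line of sight and otherwise top side up, its middle on that line 15 cm in front of the lens. Finish while still holding it there, quite still, with the carrier home, the other two cartons in their nests, and the camera and everything else left alone.

Things in the scene. Friction and masses are not known exactly. Their poses are not given: they have to be found in the camera images.
- tall_carton: the tallest of the three small printed cartons in the carrier's nests: 51 mm (x) by 85 mm (y) by 60 mm high (the others are 30 and 35 mm high), 0.12 kg. Which nest it starts in varies. Origin: centre of its underside; z up; its long way is y, which starts along the rail. Its small ends (51 x 60 mm) face +y and -y; it can be gripped across its 51 mm.
- carton_middle (a point): the middle of the tall carton, 30 mm above its underside; same axes as the carton.
- flat_carton: the flattest carton, 56 x 80 x 30 mm, origin at the centre of its underside. Stays in its nest.
- square_carton: the carton with a nearly square top, 61 x 60 x 35 mm, origin at the centre of its underside. Stays in its nest.
- rail: a fixed low aluminium rail on the table, 60 mm wide (x), 450 mm long (y) and 20 mm high, with a stop block (60 mm wide, 46 mm high) at its +y end, the left end as the robot sees it. Origin: middle of its underside, on the table; y points along the rail to the stop. Position and yaw vary.
- carrier (a joint): how far the grey carrier has slid along the rail toward the stop, m: 0 is the far (right) end of its travel, 0.130 is hard against the stop. It starts at 0. It slides with about 1.5 N of friction and stays where it is left.
- nest_middle (a point): on the carrier's deck, the floor centre of the middle of its three nests, 34 mm above the table; axes of the rail. The grey carrier is 86 mm wide and 296 mm long. The nests stand in a row along y, 92 mm apart; each is 66 (x) by 88 mm inside with 8 mm high edges and holds one carton standing on the deck.
- push_plate (a point): the middle of the outer (-y) face of the upright aluminium plate at the carrier's right end, the end away from the stop, at 58 mm above the table; same axes as the rail. The plate is 50 mm wide, 10 mm thick and its top is 70 mm above the table.
- camera_stand: the fixed inspection camera's stand at the back left: a 100 x 90 mm foot and a 16 mm post 320 mm high. Origin under the head, on the table. Position and yaw vary. Must not be touched.
- camera_head: the camera on the stand: a 60 x 48 x 48 mm housing with a black lens, 275 mm above the table. Origin at the middle of its height on the optical axis. The lens looks along the head's -x axis, roughly toward the robot and 20 degrees downward; y is level.
- lens (a point): the front of the lens, 62 mm along -x from the head's origin; same axes as the head.
- focus (a point): the point in the air on the optical axis 150 mm in front of the lens, about 200 mm above the table; same axes as the head.
- tape_measure: a bystander on the table: a pocket tape measure, 36 x 71 x 62 mm. Leave it alone.
- calculator: a bystander on the table: a desk calculator, 115 x 68 x 14 mm. Leave it alone.
- hair_brush_a: a bystander on the table: a black hair brush lying down, 58 x 220 x 26 mm. Leave it alone.
- dropper_a: a bystander on the table: a small dropper bottle, 33 mm across, 102 mm high. Leave it alone.
- cream_tube: a bystander on the table: a cream tube lying down, 47 x 156 x 31 mm. Leave it alone.

How it is judged:
By the outcome, as a careful person would: the job done as asked, in the order asked, and still so for the second after the job is handed in, while the arm keeps its last pose, push and grip.
It also fails if it takes over 51 s, if anything falls off the work surface, if the arm or the gripper's body presses on something with over 40 N, if the wrist force passes 120 N, or if a joint passes its speed limit or range.

## Robot

A 7-joint arm with a two-finger parallel gripper is mounted at the origin on a cart in front of the work surface, level with it; the furniture and walls round the work are solid. World frame = base frame: x ahead of the robot, y to its left, z up, the work surface at z = 0. Lengths are in m, angles in rad, forces in N, time in s.
With the tool pointing down it reaches from about 0.425 to 0.925 m from the base axis. Payload 6.8 kg.
Tool frame: the origin (TCP) lies where the fingers leave the gripper's body, on its centre line; the fingertips stand 73 mm ahead of it and the grasp point (between the pads) lies 54 mm ahead of it; z points along the fingers, y is the line along which they close (so a half turn about z gives the same grasp; the last joint's range is limited). The gripper opens to 85 mm and grips with 20 to 120 N. Pads are 22 mm wide; open, the fingers measure 114 mm over their backs; the gripper's body (76 mm by 85 mm) begins 54 mm behind the grasp point. The pads swing forward as they close: fully open they stand 13 mm farther back than shut.
Start: joints at [-1.432, 0.477, 0.022, 1.555, -0.011, 1.109, -0.083], TCP at [0.165, 0.655, 0.304] pointing down, gripper open.
Joint ranges: [-2.96, 2.96], [-0.34, 2.1], [-1.41, 1.46], [0.24, 2.44], [-1.37, 4.51], [0.17, 1.92], [-2.96, 2.96]. Speed limits (rad/s): [2.39, 2.39, 3.14, 3.14, 3.14, 3.14, 3.14].

## Interface

Orientations are given as a rotation vector (axis times angle).
In Python, from bench import r gives the robot as it stands.
- The arm moves only by the shell command python3 drive.py 'ROWS' [OPENING] [FORCE]. ROWS is rows parted by semicolons, their numbers by spaces, 1 to 5 of them, each of 6 numbers: dx, dy, dz in m, then a rotation vector rx, ry, rz in rad; each row is the pose to reach, as a shift and turn from the pose commanded when the command began, along the tool's axes at that moment; what a row does not reach only later rows make up. A row lasts 1/10 s, in which the tool goes at most 0.05 m and 0.15 rad, less where a joint would pass 70% of its speed; a pose out of reach is approached as far as the arm can. OPENING is the finger opening in m, set as the command begins (- or left out keeps the last). The fingers move at their own pace and stop on an object; FORCE is the grip in N (left out, the last holds). Time passes only in rows, so rows that do not move let the fingers close. It prints the time, the measured TCP pose, the force, the opening and the grip force at its end.
- r.get_obs(): the state, without advancing time (a new reading comes with each control period).
- r.grab_frame(name): name is "side" or "top" or "wrist"; returns (picture, depth): 480x640x3 uint8, blue, green, red; 480x640 float32, m along the optical axis (not along the pixel's ray), 0 where there is no reading.
- r.camera_info(name): a dict with "camera_matrix" (3x3 intrinsics, pixels), "k1" (the pictures are not rectified: a ray, as slopes to the right and down, at radius r is drawn at 1 + k1 r^2 times it, then the intrinsics apply), "R" (3x3) and "t" (3): a world point X has camera coordinates R X + t. Camera axes: x right, y down, z forward; pixel columns grow to the right and rows downward; lengths in m; the calibration is good to about 2 mm. A picture is of the moment at which its call begins: read the wrist's pose just before it. camera_info takes no time and is no camera call; for the wrist camera it gives the pose at the moment of the call.
- r.hand_in(): hands the job in; it is judged then, once.
The state is a dict: "clock": time; "joints": joint angles; "qvel": joint speeds; "tau": joint torques, N m; "tcp_pos": TCP position; "orientation": TCP orientation; "contact_force": force on the tool from outside, world axes, zero at the start; "moment": the same for the moment, N m; "grip_width": finger opening in m; "gripper_force": force on a finger pad.
Only numpy, scipy, OpenCV 4.12 (cv2) and the standard library are available. Lean on these libraries where they do the work, as an engineer would, in place of code of your own. Each camera call takes 0.05 s, during which the arm holds its last target. There are 200 camera calls.

## Working session

There is one attempt and no reset: what is moved stays moved. The work goes in short steps, Python scripts to look and compute and a shell command to move; the robot and the scene stay as the last step left them, time stands still between calls to the robot, and variables do not carry over. Pictures are saved under pics/ and viewed, at most 12 in all, crops included, and the job is handed in when it is done.

```bash
ls; mkdir -p pics
cat > h.py <<'E'
import numpy as np, cv2
from bench import r
from scipy.spatial.transform import Rotation as Ro
def ray(info,u,v):
    K=np.array(info["camera_matrix"]);k1=float(info["k1"])
    d=np.array([(u-K[0,2])/K[0,0],(v-K[1,2])/K[1,1]]);s=d.copy()
    for _ in range(20): s=d/(1+k1*(s@s))
    return np.array([s[0],s[1],1.])
def px2w(info,u,v,z):  # depth
    return np.array(info["R"]).T@(ray(info,u,v)*z-np.array(info["t"]))
def cloud(info,dep):
    K=np.array(info["camera_matrix"]);k1=float(info["k1"])
    v,u=np.mgrid[:480,:640];d=np.stack([(u-K[0,2])/K[0,0],(v-K[1,2])/K[1,1]],-1);s=d.copy()
    for _ in range(20): s=d/(1+k1*(s**2).sum(-1,keepdims=True))
    P=np.dstack([s,np.ones((480,640))])*dep[...,None]
    return (P-np.array(info["t"]))@np.array(info["R"])
E
python3 - <<'E'
from h import *
o=r.get_obs();print(o)
for n in("top","side"):
    i=r.camera_info(n);p,d=r.grab_frame(n);cv2.imwrite(f"pics/{n}0.png",p);np.savez(f"{n}0.npz",p=p,d=d,**{k:np.array(v) for k,v in i.items()});print(n,i)
E
```

```text
bench.py
drive.py
pics
{'clock': 0.0, 'joints': array([-1.43208   ,  0.47775788,  0.02230462,  1.5564765 , -0.0115161 ,
        1.10927647, -0.08308804]), 'qvel': array([-0.00148251,  0.00014006,  0.00140724, -0.00133213, -0.00126095,
        0.00036796, -0.00047381]), 'tau': array([ 1.85902776e-03, -5.96444857e+01,  1.60816435e+00, -2.81184822e+01,
        1.22769971e-02,  9.44226631e-03,  3.81025473e-05]), 'tcp_pos': array([0.16478239, 0.654095  , 0.30294264]), 'orientation': array([-3.86610641e-01, -3.11759185e+00,  2.80690963e-03]), 'contact_force': array([-0.51440004, -0.37712281, -0.7028553 ]), 'moment': array([ 0.03161276,  0.03614412, -0.00987136]), 'gripper_force': 0.0, 'grip_width': 0.08538170350255055}
top {'camera_matrix': array([[457.31534508,   0.        , 323.28824177],
       [  0.        , 457.31534508, 235.05262049],
       [  0.        ,   0.        ,   1.        ]]), 'k1': -0.03052134475122697, 'R': array([[ 5.79152228e-04, -9.99968049e-01, -7.97276558e-03],
       [-9.83334241e-01,  8.80015204e-04, -1.81804831e-01],
       [ 1.81806039e-01,  7.94518606e-03, -9.83302313e-01]]), 't': array([-0.09896584,  0.58364803,  1.4396253 ])}
side {'camera_matrix': array([[499.78843499,   0.        , 319.64896166],
       [  0.        , 499.78843499, 237.48994149],
       [  0.        ,   0.        ,   1.        ]]), 'k1': 0.012254249389108823, 'R': array([[ 0.95065545, -0.31022693,  0.00366888],
       [-0.10535047, -0.33391243, -0.93669833],
       [ 0.29181413,  0.89009086, -0.35011823]]), 't': array([-0.55220434,  0.2046914 ,  1.23837994])}
```

View pics/top0.png

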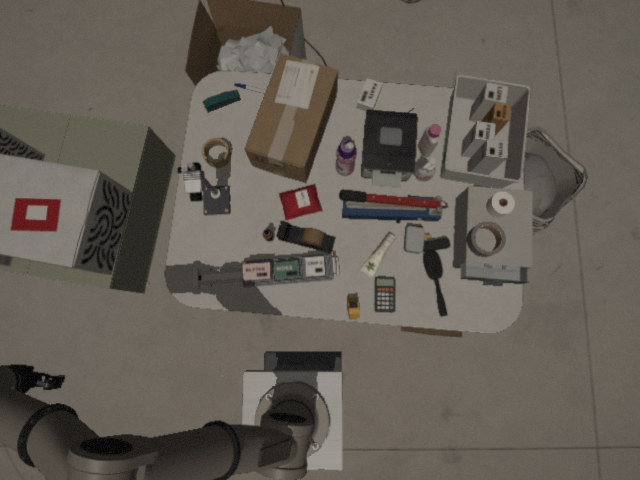

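View pics/side0.png

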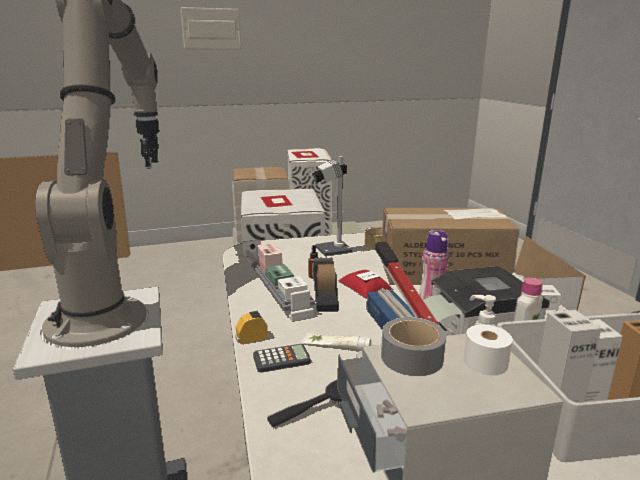

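The top picture shows the rail with three cartons (pink ~(257,270), green ~(287,268), white ~(315,266)) and the stop near (195,277). The camera stand is at about (205,190). The side picture shows the camera head at about (322,170). I'll measure with depth next.

Run:
```python
from h import *
out=[]
for n,(x0,y0,x1,y1),s in(("top",(165,150,345,300),4),("side",(235,150,355,320),3.5)):
    f=np.load(f"{n}0.npz");C=cloud(f,f["d"]);np.save(f"{n}C.npy",C)
    c=cv2.resize(f["p"][y0:y1,x0:x1],None,fx=s,fy=s,interpolation=cv2.INTER_CUBIC);cv2.imwrite(f"pics/{n}crop.png",c)
C=np.load("topC.npy")
for v in range(255,292,4):
    print(v,[tuple(np.round(C[v,u]*1000).astype(int)) for u in range(190,345,8)][::2])
P=C[240:300,180:345].reshape(-1,3)
for lo,hi in((.03,.05),(.05,.066),(.066,.075),(.075,.09),(.09,.11)):
    q=P[(P[:,2]>lo)&(P[:,2]<hi)];print(lo,len(q),q.min(0).round(3),q.max(0).round(3))
```

```text
255 [(np.int64(526), np.int64(351), np.int64(0)), (np.int64(526), np.int64(297), np.int64(-1)), (np.int64(525), np.int64(242), np.int64(2)), (np.int64(525), np.int64(188), np.int64(4)), (np.int64(526), np.int64(134), np.int64(-1)), (np.int64(525), np.int64(80), np.int64(6)), (np.int64(525), np.int64(26), np.int64(1)), (np.int64(525), np.int64(-27), np.int64(1)), (np.int64(521), np.int64(-82), np.int64(32)), (np.int64(525), np.int64(-135), np.int64(0))]
259 [(np.int64(512), np.int64(351), np.int64(-2)), (np.int64(512), np.int64(296), np.int64(-2)), (np.int64(512), np.int64(241), np.int64(2)), (np.int64(512), np.int64(188), np.int64(-1)), (np.int64(511), np.int64(133), np.int64(4)), (np.int64(506), np.int64(75), np.int64(42)), (np.int64(506), np.int64(23), np.int64(42)), (np.int64(507), np.int64(-29), np.int64(34)), (np.int64(503), np.int64(-82), np.int64(67)), (np.int64(504), np.int64(-134), np.int64(63))]
263 [(np.int64(498), np.int64(350), np.int64(-1)), (np.int64(498), np.int64(295), np.int64(2)), (np.int64(499), np.int64(242), np.int64(-4)), (np.int64(499), np.int64(189), np.int64
[... 3067 characters left out ...]
5), np.int64(344), np.int64(0)), (np.int64(405), np.int64(290), np.int64(4)), (np.int64(405), np.int64(237), np.int64(3)), (np.int64(405), np.int64(184), np.int64(-1)), (np.int64(405), np.int64(131), np.int64(2)), (np.int64(405), np.int64(78), np.int64(0)), (np.int64(405), np.int64(25), np.int64(0)), (np.int64(405), np.int64(-28), np.int64(3)), (np.int64(405), np.int64(-81), np.int64(0)), (np.int64(405), np.int64(-134), np.int64(3))]
0.03 1122 [ 0.418 -0.144  0.03 ] [0.571 0.326 0.05 ]
0.05 478 [ 0.428 -0.137  0.05 ] [0.562 0.322 0.066]
0.066 463 [ 0.435 -0.137  0.066] [0.564 0.15  0.075]
0.075 125 [ 0.434 -0.13   0.075] [0.563 0.154 0.09 ]
0.09 429 [ 0.433 -0.086  0.09 ] [0.561 0.153 0.109]
```

View pics/topcrop.png

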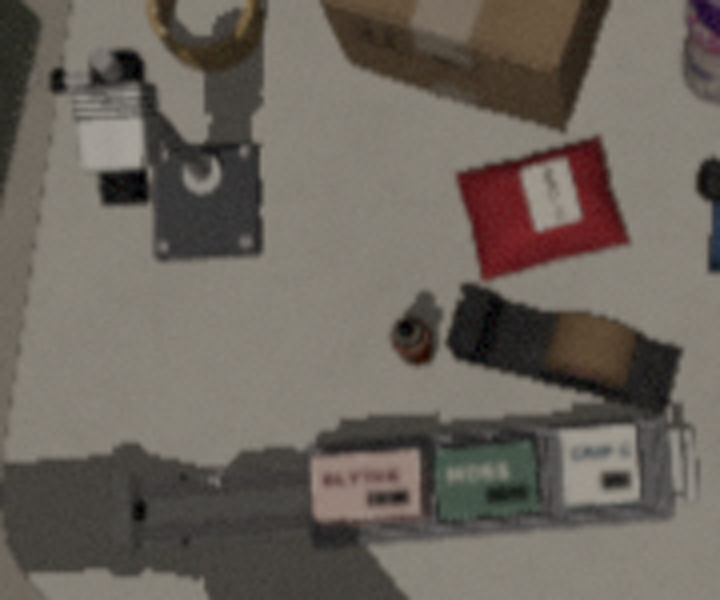

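View pics/sidecrop.png

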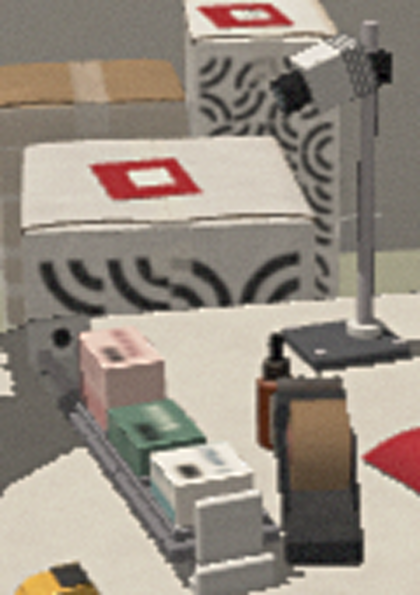

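```bash
cat >> h.py <<'E'
def atz(info,u,v,z):
    R=np.array(info["R"]);c=-R.T@np.array(info["t"]);d=R.T@ray(info,u,v);return c+d*(z-c[2])/d[2]
E
python3 - <<'E'
from h import *
f=np.load("top0.npz");C=np.load("topC.npy")
g=lambda u,v,z:atz(f,165+u/4,150+v/4,z).round(4)
print("plate out",g(693,430,.07),g(698,503,.07))
print("pink",[g(*p,.094) for p in((312,455),(420,447),(425,515),(316,523))])
print("near edge carrier",g(350,538,.042),g(670,515,.042))
print("stop?",g(130,480,.046),g(137,540,.046))
# camera head
s=np.load("side0.npz");D=np.load("sideC.npy")
for nm,A in(("top",C[150:215,170:235].reshape(-1,3)),("side",D[140:240,300:360].reshape(-1,3))):
    q=A[(A[:,2]>.2)&(A[:,2]<.36)&(A[:,0]>.55)&(A[:,0]<.9)&(A[:,1]>.2)&(A[:,1]<.5)]
    print(nm,len(q),q.min(0),q.max(0),q.mean(0))
    for z in np.arange(.2,.36,.02):
        w=q[(q[:,2]>=z)&(q[:,2]<z+.02)]
        if len(w):print(round(z,2),len(w),w.min(0).round(3),w.max(0).round(3))
q=lambda u,v,z:print("px",u,v,g(u,v,z))
q(205,172,.32);q(153,147,.01);q(260,145,.01);q(262,258,.01);q(155,260,.01)
q(102,175,.26);q(146,172,.26);q(104,203,.25);q(148,201,.25)
o=r.get_obs();print(Ro.from_rotvec(o["orientation"]).as_matrix().round(3))
i=r.camera_info("wrist");R=i["R"];T=Ro.from_rotvec(o["orientation"]).as_matrix();print("cam in tool",T.T@(-R.T@i["t"]-o["tcp_pos"]),(R@T).round(3),i["camera_matrix"][0])
E
```

```text
plate out [ 0.5075 -0.1471  0.07  ] [ 0.4491 -0.1507  0.07  ]
pink [array([0.4845, 0.153 , 0.094 ]), array([0.4909, 0.0681, 0.094 ]), array([0.4374, 0.0631, 0.094 ]), array([0.4311, 0.1482, 0.094 ])]
near edge carrier [0.4234 0.1297 0.042 ] [ 0.442  -0.1288  0.042 ]
stop? [0.4698 0.3097 0.046 ] [0.4212 0.3016 0.046 ]
top 717 [0.64111502 0.24130904 0.24376675] [0.75108631 0.3159129  0.31903516] [0.69606544 0.2656512  0.28812585]
0.24 23 [0.645 0.242 0.244] [0.727 0.281 0.259]
0.26 175 [0.641 0.241 0.26 ] [0.748 0.315 0.28 ]
0.28 391 [0.651 0.242 0.28 ] [0.751 0.316 0.3  ]
0.3 128 [0.694 0.243 0.3  ] [0.741 0.292 0.319]
side 642 [0.6412947  0.23472625 0.20077291] [0.75248918 0.28971296 0.31708183] [0.70031688 0.25210989 0.27054093]
0.2 28 [0.727 0.257 0.201] [0.743 0.269 0.22 ]
0.22 33 [0.652 0.255 0.221] [0.745 0.274 0.24 ]
0.24 127 [0.645 0.237 0.24 ] [0.743 0.277 0.26 ]
0.26 209 [0.641 0.235 0.26 ] [0.752 0.28  0.28 ]
0.28 193 [0.662 0.236 0.28 ] [0.751 0.29  0.3  ]
0.3 52 [0.703 0.24  0.3  ] [0.742 0.286 0.317]
px 205 172 [0.6512 0.1908 0.32  ]
px 153 147 [0.7611 0.3147 0.01  ]
px 260 145 [0.7626 0.2222 0.01  ]
px 262 258 [0.6629 0.2167 0.01  ]
px 155 260 [0.6613 0.308  0.01  ]
px 102 175 [0.6661 0.28   0.26  ]
px 146 172 [0.6683 0.2484 0.26  ]
px 104 203 [0.6481 0.2805 0.25  ]
px 148 201 [0.6495 0.2487 0.25  ]
[[-0.97   0.244 -0.   ]
 [ 0.244  0.97  -0.002]
 [-0.    -0.002 -1.   ]]
cam in tool [ 0.0723807   0.00063782 -0.06999284] [[ 0.     1.     0.001]
 [-0.958  0.    -0.285]
 [-0.285 -0.001  0.958]] [336.59923701   0.         312.60009477]
```

```bash
cat >> h.py <<'E'
def plan(p,M):
    o=r.get_obs();T=Ro.from_rotvec(o["orientation"]).as_matrix()
    d=T.T@(np.array(p)-o["tcp_pos"]);w=Ro.from_matrix(T.T@M).as_rotvec()
    print("shift",d.round(4),"turn",w.round(4),"rows>=",max(np.linalg.norm(d)/.05,np.linalg.norm(w)/.15).round(1))
def frame(yaw,tilt=0): # tool x=-X rotated by yaw; tilt>0 points the fingers outward
    return Ro.from_euler("z",yaw).as_matrix()@Ro.from_euler("y",-tilt).as_matrix()@np.array([[-1,0,0],[0,1,0],[0,0,-1.]])
E
python3 - <<'E'
from h import *
plan((.45,.2,.42),frame(0,.3)); print(frame(0,.3).round(2))
E
```

```text
shift [-0.3875 -0.3709 -0.1163] turn [-0.0387 -0.2985 -0.2447] rows>= 11.0
[[-0.96  0.    0.3 ]
 [ 0.    1.    0.  ]
 [-0.3   0.   -0.96]]
```

```bash
python3 drive.py '-0.03 -0.02 -0.03 0 0 0; -0.07 -0.05 -0.05 0 0 -.05; -0.105 -0.085 -0.06 0 -0.03 -.1; -0.14 -0.12 -0.08 0 -.1 -.15; -0.175 -0.15 -0.1 -.01 -.15 -.18' 0.0 30 && python3 drive.py '-0.035 -0.035 0 0 0 0; -0.07 -0.07 0 0 0 0; -0.105 -0.105 0 0 0 0; -0.14 -0.14 0 0 0 0; -0.165 -0.175 0 0 -.1 0'
python3 - <<'E'
from h import *
plan((.45,.2,.42),frame(0,.3)); print(r.get_obs()["joints"].round(2))
E
```

```text
clock: 0.6
tcp_pos: [0.2944, 0.4703, 0.4007]
orientation: [0.096, 2.988, -0.016]
contact_force: [0.1, 0.6, 0.7]
grip_width: 0.0126
gripper_force: 0.0
clock: 1.1
tcp_pos: [0.4483, 0.2836, 0.4265]
orientation: [0.103, 2.888, -0.019]
contact_force: [1.2, -1.0, -0.2]
grip_width: 0.0003
gripper_force: 0.0
shift [-0.0057 -0.0833  0.0086] turn [-0.0234 -0.0477 -0.068 ] rows>= 1.7
[-1.    0.05  0.24  1.86  0.2   1.08  0.65]
```

```bash
python3 drive.py '-0.006 -0.04 0.004 -.02 -.048 -.068; -0.006 -0.083 0.008 -.02 -.048 -.068; -0.006 -0.083 0.008 -.02 -.048 -.068; -0.006 -0.083 0.008 -.02 -.048 -.068'
python3 - <<'E'
from h import *
i=r.camera_info("wrist");p,d=r.grab_frame("wrist");cv2.imwrite("pics/w1.png",p)
np.savez("w1.npz",p=p,d=d,**{k:np.array(v) for k,v in i.items()})
o=r.get_obs();print(o["joints"].round(2),o["qvel"].round(3),o["tcp_pos"])
E
```

```text
clock: 1.5
tcp_pos: [0.4471, 0.2027, 0.4202]
orientation: [-0.004, 2.844, -0.002]
contact_force: [-0.3, 0.5, 0.2]
grip_width: -0.0
gripper_force: 0.0
[-0.94 -0.06  0.28  1.98  0.24  0.99  0.81] [-0.013  0.019 -0.018 -0.017  0.    -0.001  0.   ] [0.44707161 0.20403887 0.42026199]
```

View pics/w1.png

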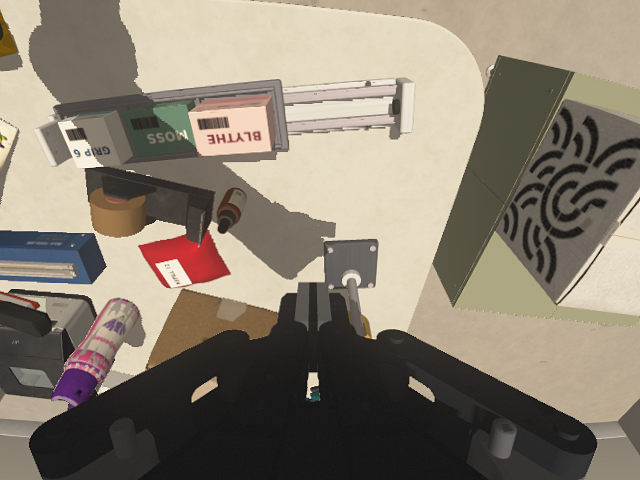

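The wrist picture shows the pink tall carton (236,125), stop block (403,107) and foot (352,265). The fingers hide the camera head, so I'll shift right to see it.

```bash
python3 drive.py '0 -0.05 0 0 0 0; 0 -0.1 0 0 0 0; 0 -0.15 0 0 0 0; 0 -0.15 0 0 0 0; 0 -0.15 0 0 0 0'
python3 - <<'E'
from h import *
i=r.camera_info("wrist");p,d=r.grab_frame("wrist")
np.savez("w2.npz",p=p,d=d,**{k:np.array(v) for k,v in i.items()})
f=np.load("w1.npz")
a=cv2.resize(f["p"][60:180,30:430],None,fx=2,fy=2,interpolation=cv2.INTER_CUBIC)
b=cv2.resize(p[200:380,380:640],None,fx=2,fy=2,interpolation=cv2.INTER_CUBIC)
b=cv2.copyMakeBorder(b,0,0,0,280,cv2.BORDER_CONSTANT)
cv2.imwrite("pics/w2.png",np.vstack([a,b]))
C=cloud(i,d);np.save("w2C.npy",C)
q=C.reshape(-1,3);m=(q[:,2]>.2)&(q[:,2]<.33)&(q[:,0]>.6)&(q[:,0]<.8)&(q[:,1]>.2)&(q[:,1]<.33);print(m.sum(),q[m].min(0),q[m].max(0))
v,u=np.where(m.reshape(480,640));print(u.min(),u.max(),v.min(),v.max())
E
```

```text
clock: 2.05
tcp_pos: [0.4482, 0.0541, 0.4209]
orientation: [-0.006, 2.843, -0.002]
contact_force: [0.2, 1.5, -0.1]
grip_width: -0.0001
gripper_force: 0.0
1558 [0.6425227 0.2428588 0.200106 ] [0.73352365 0.28821431 0.28820376]
472 544 351 402
```

View pics/w2.png

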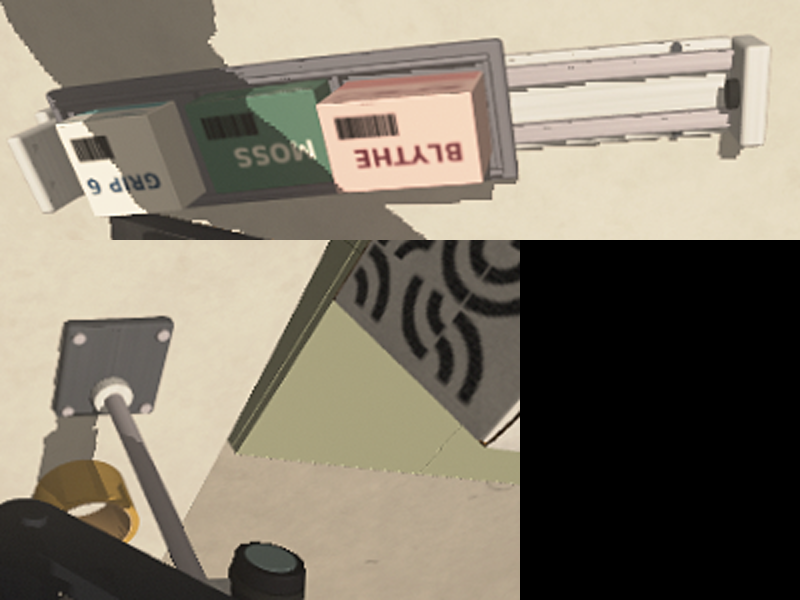

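Run:
```python
from h import *
from scipy.optimize import least_squares
w=np.load("w1.npz");g=lambda u,v,z:atz(w,30+u/2,60+v/2,z).round(4)
print("stop top",[g(*p,.046) for p in((745,38),(770,41),(766,147),(741,145))])
print("pink top",[g(*p,.094) for p in((318,106),(483,92),(488,181),(334,191))])
print("carrier end near/far",g(502,40,.042),g(518,182,.042)); print("near edge",g(50,92,.042),g(500,40,.042))
print("plate out top",g(9,140,.07),g(43,212,.07))
cl=[np.load(n+"C.npy").reshape(-1,3) for n in("top","side","w2")]
def sd(p,th):
    x,y,yaw,z=th;M=Ro.from_euler("zy",[yaw,-np.radians(20)]).as_matrix()
    L=(p-[x,y,z])@M
    q=np.abs(L)-[.03,.024,.024];box=np.linalg.norm(np.maximum(q,0),axis=1)+np.minimum(q.max(1),0)
    rr=np.hypot(L[:,1],L[:,2]);c=np.stack([rr-th_r,np.abs(L[:,0]+.046)-.016],1)
    cy=np.linalg.norm(np.maximum(c,0),axis=1)+np.minimum(c.max(1),0)
    return np.minimum(box,cy),L
th_r=.018
for use in([0],[1],[2],[0,2],[0,1,2]):
    th=np.array([.70,.268,0,.275])
    for it in range(6):
        P=[]
        for k in use:
            p=cl[k];s,L=sd(p,th);m=(abs(s)<.012)&(L[:,0]<.025)&(L[:,0]>-.08);P.append(p[m])
        n=[len(a) for a in P];P=np.vstack(P)
        R=least_squares(lambda t:np.r_[sd(P,np.r_[t,.275])[0],0],th[:3],loss="soft_l1",f_scale=.002);th=np.r_[R.x,.275]
    print(use,n,th.round(4),"deg",np.degrees(th[2]).round(2),"rms",np.sqrt(np.mean(sd(P,th)[0]**2)).round(4))
f=np.load("w2.npz")["p"]
cv2.imwrite("pics/head.png",cv2.resize(f[340:450,440:600],None,fx=4.5,fy=4.5,interpolation=cv2.INTER_CUBIC))
```

```text
stop top [array([0.4155, 0.3059, 0.046 ]), array([0.4169, 0.3207, 0.046 ]), array([0.4787, 0.3279, 0.046 ]), array([0.4777, 0.312 , 0.046 ])]
pink top [array([0.4431, 0.069 , 0.094 ]), array([0.4365, 0.1587, 0.094 ]), array([0.4853, 0.1586, 0.094 ]), array([0.4909, 0.0693, 0.094 ])]
carrier end near/far [0.4182 0.1653 0.042 ] [0.5038 0.1718 0.042 ]
near edge [ 0.4424 -0.1194  0.042 ] [0.4182 0.1642 0.042 ]
plate out top [ 0.4639 -0.1362  0.07  ] [ 0.5106 -0.133   0.07  ]
[0] [557] [0.7035 0.2679 0.0416 0.275 ] deg 2.39 rms 0.0023
[1] [471] [0.7042 0.2663 0.0242 0.275 ] deg 1.39 rms 0.003
[2] [1503] [0.7063 0.2689 0.0735 0.275 ] deg 4.21 rms 0.0019
[0, 2] [575, 1503] [0.7061 0.2682 0.058  0.275 ] deg 3.32 rms 0.0022
[0, 1, 2] [573, 478, 1503] [0.7059 0.2672 0.0381 0.275 ] deg 2.18 rms 0.0024
```

View pics/head.png

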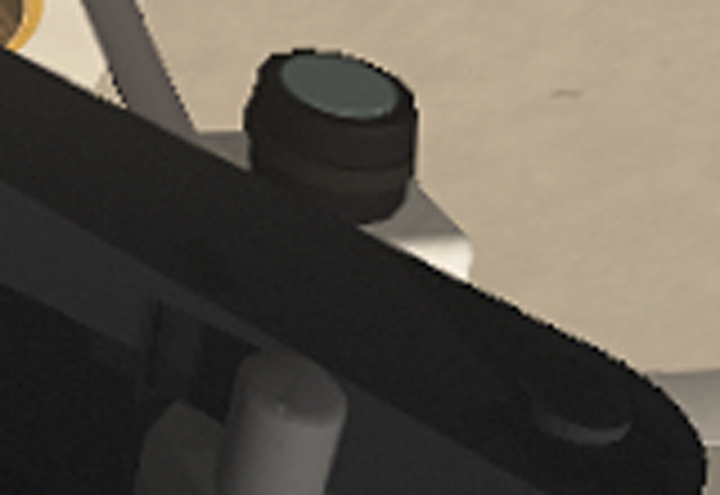

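Run:
```python
from h import *
f=np.load("w2.npz");g=lambda u,v,z:atz(f,380+u/2,200+(v-240)/2,z).round(4)
print("foot",[g(*p,.012) for p in((65,320),(172,318),(158,412),(54,414))],"post base",g(113,393,.02))
d=np.load("w2C.npy");print("foot z",d[250,430,2])
for th in((.7063,.2689,.0735),(.7059,.2672,.0381)):
    M=Ro.from_euler("zy",[th[2],-np.radians(20)]).as_matrix();L=np.array([th[0],th[1],.275])+M@[-.062,0,0]
    c=f["R"]@L+f["t"];s=c[:2]/c[2];s=s*(1+f["k1"]*(s@s));K=f["camera_matrix"];print(L,K[0,0]*s[0]+K[0,2],K[1,1]*s[1]+K[1,2],"obs 515.6 358.9")
plan((.488,-.2,.25),frame(.078));
```

```text
foot [array([0.6638, 0.2176, 0.012 ]), array([0.6614, 0.3063, 0.012 ]), array([0.7639, 0.3202, 0.012 ]), array([0.7661, 0.2251, 0.012 ])] post base [0.7347 0.27   0.02  ]
foot z 0.01494980481678828
[0.64819636 0.2643471  0.253852  ] 515.123386421624 358.3131513324594 obs 515.6 358.9
[0.64768134 0.26483837 0.25381014] 515.7316610498344 357.95576582695315 obs 515.6 358.9
shift [ 0.0137 -0.255   0.1751] turn [-0.0132  0.2982 -0.0711] rows>= 6.2
```

```bash
python3 drive.py '0 -0.045 0 0 .05 0; 0 -0.095 0.01 0 .12 -.02; 0 -.145 .03 0 .2 -.04; 0 -.19 .05 0 .26 -.05; .005 -.235 .07 -.01 .298 -.07' && python3 drive.py '0 -.02 .04 0 0 0; 0 -.02 .06 0 0 0; 0 -.02 .06 0 0 0'
python3 - <<'E'
from h import *
plan((.487,-.2,.12),frame(.078));
E
```

```text
clock: 2.6
tcp_pos: [0.4671, -0.1759, 0.3548]
orientation: [-0.127, 3.138, -0.007]
contact_force: [1.5, 0.6, 0.0]
grip_width: 0.0004
gripper_force: 0.0
clock: 2.9
tcp_pos: [0.4658, -0.1953, 0.2917]
orientation: [0.119, -3.133, 0.006]
contact_force: [-0.1, 0.3, 0.7]
grip_width: 0.0004
gripper_force: 0.0
shift [-0.022  -0.0057  0.1716] turn [-0.0037 -0.0069 -0.002 ] rows>= 3.5
```

```bash
python3 drive.py '-.018 -.005 .045 0 0 0; -.018 -.005 .09 0 0 0; -.018 -.005 .135 0 0 0; -.018 -.005 .17 0 0 0; -.018 -.005 .17 0 0 0'
python3 - <<'E'
from h import *
p,d=r.grab_frame("side");cv2.imwrite("pics/s2.png",cv2.resize(p[230:350,230:380],None,fx=4,fy=4,interpolation=cv2.INTER_CUBIC))
E
```

```text
clock: 3.4
tcp_pos: [0.484, -0.1983, 0.122]
orientation: [0.123, -3.134, 0.001]
contact_force: [0.0, 0.3, 0.3]
grip_width: 0.0003
gripper_force: 0.0
```

View pics/s2.png

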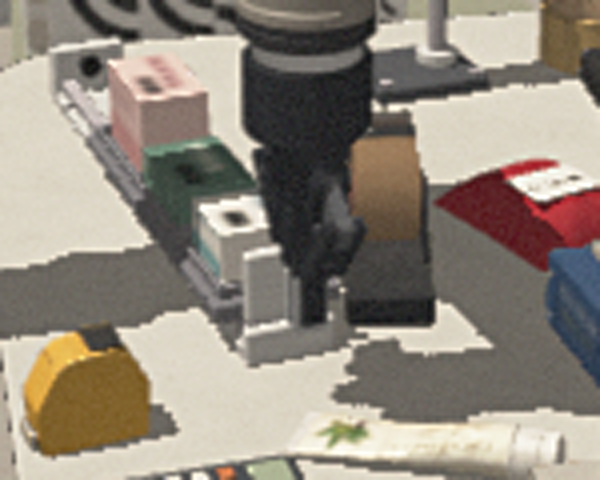

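Run:
```python
from h import *
f=np.load("side0.npz")
def pr(X):
    c=f["R"]@np.array(X)+f["t"];s=c[:2]/c[2];s=s*(1+f["k1"]*(s@s));K=f["camera_matrix"];return ((np.array([K[0,0]*s[0]+K[0,2],K[1,1]*s[1]+K[1,2]])-[230,230])*4).round()
print("tip",pr((.484,-.198,.049)))
g=lambda u,v,z:atz(f,230+u/4,230+v/4,z).round(4)
for x in(.46,.485,.51):print("plate top out",x,pr((x,-.145,.07)),pr((x,-.145,.03)))
print("plate corners if z .07",g(245,250,.07),g(293,250,.07))
d=f["d"];C=np.load("sideC.npy")
for v in(300,306,312,316):print([tuple((C[v,u]*1000).round().astype(int).tolist()) for u in range(290,306,3)])
```

```text
tip [307. 323.]
plate top out 0.46 [244. 258.] [245. 316.]
plate top out 0.485 [284. 252.] [284. 310.]
plate top out 0.51 [323. 247.] [323. 304.]
plate corners if z .07 [ 0.4632 -0.1346  0.07  ] [ 0.4913 -0.1436  0.07  ]
[(468, -103, 33), (465, -142, 53), (474, -139, 50), (483, -135, 46), (489, -138, 47), (498, -136, 45)]
[(461, -127, 29), (465, -143, 37), (473, -141, 34), (481, -140, 32), (490, -137, 29), (498, -135, 27)]
[(461, -129, 13), (463, -151, 24), (469, -155, 26), (478, -149, 21), (486, -150, 20), (494, -149, 18)]
[(458, -138, 7), (463, -149, 12), (470, -151, 12), (478, -152, 11), (486, -148, 8), (494, -149, 7)]
```

```bash
python3 drive.py '0 .02 0 0 0 0; 0 .035 0 0 0 0; 0 .045 0 0 0 0; 0 .055 0 0 0 0; 0 .067 0 0 0 0' && python3 drive.py '0 .015 0 0 0 0; 0 .03 0 0 0 0; 0 .045 0 0 0 0; 0 .06 0 0 0 0; 0 .075 0 0 0 0' && python3 drive.py '0 .01 0 0 0 0; 0 .015 0 0 0 0; 0 .02 0 0 0 0; 0 .023 0 0 0 0; 0 .025 0 0 0 0'
```

```text
clock: 3.95
tcp_pos: [0.4809, -0.1347, 0.1263]
orientation: [-0.115, 3.135, -0.007]
contact_force: [1.2, -2.7, 1.3]
grip_width: -0.0001
gripper_force: 1.2
clock: 4.45
tcp_pos: [0.4742, -0.0593, 0.125]
orientation: [-0.115, 3.138, -0.006]
contact_force: [-0.2, -3.0, 1.7]
grip_width: 0.0001
gripper_force: 1.2
clock: 4.95
tcp_pos: [0.4721, -0.0349, 0.1244]
orientation: [-0.115, 3.139, -0.006]
contact_force: [-0.4, -1.7, 0.0]
grip_width: 0.0003
gripper_force: 0.8
```

```bash
python3 drive.py '0 .004 0 0 0 0; 0 .007 0 0 0 0; 0 .009 0 0 0 0' && python3 drive.py '0 .003 0 0 0 0; 0 .005 0 0 0 0; 0 .005 0 0 0 0' && python3 drive.py '0 .003 0 0 0 0; 0 .005 0 0 0 0; 0 .005 0 0 0 0'
```

```text
clock: 5.25
tcp_pos: [0.4713, -0.0256, 0.1243]
orientation: [-0.116, 3.139, -0.005]
contact_force: [-0.6, -1.4, 1.1]
grip_width: -0.0003
gripper_force: 0.8
clock: 5.55
tcp_pos: [0.471, -0.0225, 0.1244]
orientation: [-0.114, 3.138, -0.01]
contact_force: [0.8, -7.4, -1.4]
grip_width: -0.0001
gripper_force: 3.7
clock: 5.85
tcp_pos: [0.4708, -0.0218, 0.1245]
orientation: [-0.108, 3.136, -0.019]
contact_force: [2.2, -19.9, -3.3]
grip_width: 0.0001
gripper_force: 10.4
```

Home against the stop at 20 N. I'll back off, lift, and look at the camera head with more tilt.

```bash
python3 drive.py '0 -.02 0 0 0 0; 0 -.04 0 0 0 0; 0 -.045 -.04 0 0 0; 0 -.045 -.085 0 0 0; 0 -.045 -.13 0 0 0' && python3 drive.py '0 0 -.045 0 0 0; 0 .02 -.09 0 -.1 0; 0 .05 -.13 0 -.2 -0; 0 .08 -.16 0 -.3 0; 0 .12 -.16 0 -.4 0'
python3 - <<'E'
from h import *
plan((.42,.1,.42),frame(0,.7));
E
```

```text
clock: 6.35
tcp_pos: [0.4732, -0.0605, 0.2554]
orientation: [0.114, -3.138, 0.006]
contact_force: [1.3, 0.8, -0.1]
grip_width: -0.0
gripper_force: 0.0
clock: 6.85
tcp_pos: [0.4669, 0.0391, 0.4072]
orientation: [-0.098, 2.755, 0.02]
contact_force: [1.4, 0.9, -1.6]
grip_width: 0.0001
gripper_force: 0.0
shift [ 0.0346  0.064  -0.0278] turn [ 0.0375 -0.315   0.0608] rows>= 2.2
```

```bash
python3 drive.py '.015 .03 -.01 .02 -.12 .03; .03 .06 -.025 .03 -.24 .06; .035 .064 -.028 .03 -.315 .06; .035 .064 -.028 .03 -.315 .06; .035 .064 -.028 .03 -.315 .06'
python3 - <<'E'
from h import *
i=r.camera_info("wrist");p,d=r.grab_frame("wrist")
np.savez("w3.npz",p=p,d=d,**{k:np.array(v) for k,v in i.items()})
np.save("w3C.npy",cloud(i,d))
cv2.imwrite("pics/w3.png",p)
o=r.get_obs();print(o["tcp_pos"],o["joints"].round(2))
E
```

```text
clock: 7.35
tcp_pos: [0.4185, 0.0992, 0.4168]
orientation: [-0.008, 2.451, 0.001]
contact_force: [0.8, -0.0, 0.9]
grip_width: 0.0002
gripper_force: 0.0
[0.41916331 0.09903817 0.41704066] [-0.79 -0.33  0.15  2.3   0.7   0.7   0.5 ]
```

View pics/w3.png

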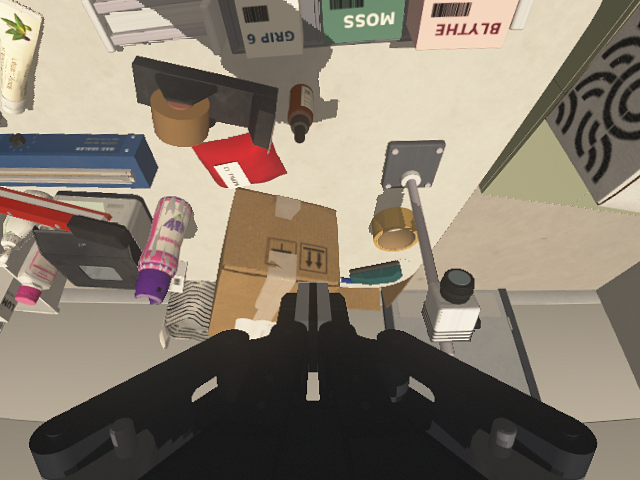

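Head is fully visible at (452,310), lens at (457,283); the three cartons are still in their nests and the carrier is at the stop (520,15). Fitting the head.

Run:
```python
from h import *
from scipy.optimize import least_squares
cl={n:np.load(n+"C.npy").reshape(-1,3) for n in("top","side","w2","w3")}
def sd(p,th,rl):
    x,y,yaw=th;M=Ro.from_euler("zy",[yaw,-np.radians(20)]).as_matrix()
    L=(p-[x,y,.275])@M
    q=np.abs(L)-[.03,.024,.024];box=np.linalg.norm(np.maximum(q,0),axis=1)+np.minimum(q.max(1),0)
    rr=np.hypot(L[:,1],L[:,2]);c=np.stack([rr-rl,np.abs(L[:,0]+.046)-.016],1)
    cy=np.linalg.norm(np.maximum(c,0),axis=1)+np.minimum(c.max(1),0)
    return np.minimum(box,cy),L
for use in(["w3"],["w2","w3"],["top","w2","w3"]):
  for rl in(.017,.02):
    th=np.array([.706,.268,.04])
    for it in range(8):
        P=[]
        for k in use:
            s,L=sd(cl[k],th,rl);m=(abs(s)<.01)&(L[:,0]<.025)&(L[:,0]>-.07);P.append(cl[k][m])
        n=[len(a) for a in P];P=np.vstack(P)
        R=least_squares(lambda t:sd(P,t,rl)[0],th,loss="soft_l1",f_scale=.002);th=R.x
    print(use,rl,n,th.round(4),"deg",np.degrees(th[2]).round(2),"rms",np.sqrt(np.mean(sd(P,th,rl)[0]**2)).round(4))
# foot corners
f=np.load("w3.npz");b=f["p"]
a=cv2.resize(b[255:350,400:500],None,fx=4,fy=4,interpolation=cv2.INTER_CUBIC)
c=cv2.resize(b[125:220,365:465],None,fx=4,fy=4,interpolation=cv2.INTER_CUBIC)
cv2.imwrite("pics/h3.png",np.hstack([a,c]))
```

```text
['w3'] 0.017 [3354] [0.7051 0.2666 0.0308] deg 1.77 rms 0.0015
['w3'] 0.02 [3354] [ 0.7061  0.2666 -0.0176] deg -1.01 rms 0.0017
['w2', 'w3'] 0.017 [1503, 3354] [0.7054 0.2667 0.041 ] deg 2.35 rms 0.0016
['w2', 'w3'] 0.02 [1503, 3354] [ 0.7065  0.2667 -0.0179] deg -1.03 rms 0.0019
['top', 'w2', 'w3'] 0.017 [567, 1503, 3354] [0.7053 0.2668 0.0428] deg 2.45 rms 0.0018
['top', 'w2', 'w3'] 0.02 [582, 1503, 3354] [ 0.7063  0.2668 -0.0138] deg -0.79 rms 0.002
```

View pics/h3.png

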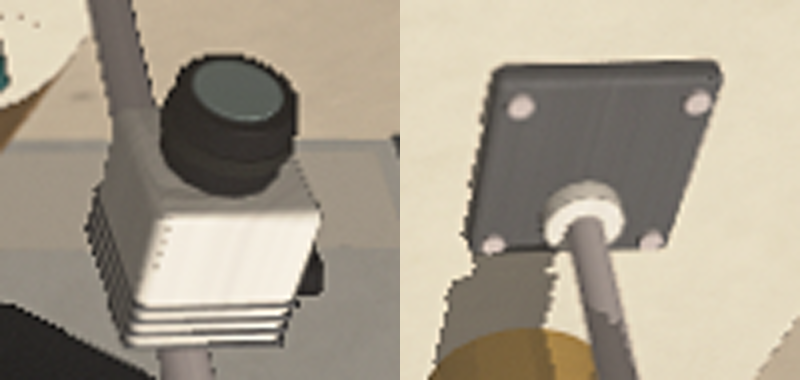

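Run:
```python
from h import *
from scipy.optimize import least_squares
f=np.load("w3.npz");K=f["camera_matrix"]
def pr(X):
    c=f["R"]@X+f["t"];s=c[:2]/c[2];s=s*(1+f["k1"]*(s@s));return np.array([K[0,0]*s[0]+K[0,2],K[1,1]*s[1]+K[1,2]])
px=lambda u,v:np.array([400+u/4,255+v/4])
obs=[((-.03,.024,.024),px(320,211)),((-.03,-.024,.024),px(148,209)),((-.062,0,0),px(238,89))]
lines=[(.024,px(281,343)),(-.024,px(124,345))]
def res(t):
    M=Ro.from_euler("zy",[t[2],-np.radians(20)]).as_matrix();w=lambda l:np.array([t[0],t[1],.275])+M@np.array(l)
    e=[pr(w(l))-p for l,p in obs]+[pr(w((t[3+k],y,.024)))-p for k,(y,p) in enumerate(lines)]
    return np.concatenate(e)
R=least_squares(res,[.706,.267,.03,.03,.03]);print(R.x.round(4),"deg",np.degrees(R.x[2]),R.fun.round(1))
g=lambda u,v:atz(f,365+(u-400)/4,125+v/4,.016)
a,b,c,d=[g(*p) for p in((521,105),(697,103),(494,245),(651,241))];print(a,b,c,d)
for p,q in((a,c),(b,d)):e=q-p;print("x-edge yaw",np.degrees(np.arctan2(e[1],e[0])))
for p,q in((a,b),(c,d)):e=q-p;print("y-edge yaw",np.degrees(np.arctan2(-e[0],e[1])))
print("center",(a+b+c+d)/4)
```

```text
[0.6985 0.2635 0.0558 0.0253 0.0227] deg 3.199012090968046 [ 1.4  1.3  1.   3.8 -1.  -3.7 -0.6 -0.2 -0.9 -0.2]
[0.67916463 0.23101056 0.016     ] [0.6766754  0.30083896 0.016     ] [0.7600993  0.23568266 0.016     ] [0.75636958 0.30520336 0.016     ]
x-edge yaw 3.3038333388844463
x-edge yaw 3.134629393007854
y-edge yaw 2.041607356383962
y-edge yaw 3.0709185024745613
center [0.71807723 0.26818388 0.016     ]
```

Run:
```python
from h import *
f=np.load("w3.npz");d=f["d"];print("lens px",np.median(np.array([px2w(f,u,v,d[v,u]) for u in range(456,463) for v in range(275,281)]),0))
M=frame(.084+np.pi/2);print(M.round(2))
plan((.452,.241,.34),M)
```

```text
lens px [0.64773396 0.26299028 0.25507848]
[[ 0.08 -1.    0.  ]
 [-1.   -0.08  0.  ]
 [ 0.    0.   -1.  ]]
shift [0.0232 0.1418 0.0807] turn [-0.5675  0.5236 -1.5772] rows>= 11.7
```

```bash
python3 drive.py '.005 .03 0 -.048 .045 -.134; .01 .06 0 -.097 .089 -.269; .015 .09 .01 -.145 .134 -.403; .02 .12 .02 -.194 .178 -.538; .02 .12 .02 -.242 .223 -.672' .085 && python3 drive.py '0 0 0 -.048 .045 -.134; 0 0 0 -.097 .089 -.269; 0 0 0 -.145 .134 -.403; 0 0 0 -.194 .178 -.538; 0 0 0 -.242 .223 -.672'
python3 - <<'E'
from h import *
print(r.get_obs()["joints"].round(2))
plan((.452,.241,.30),frame(.084+np.pi/2))
E
```

```text
clock: 7.9
tcp_pos: [0.4156, 0.2234, 0.388]
orientation: [-0.974, 2.53, 0.001]
contact_force: [-0.3, -0.8, -0.3]
grip_width: 0.0722
gripper_force: 0.0
clock: 8.4
tcp_pos: [0.4163, 0.2199, 0.3895]
orientation: [-1.963, 2.298, 0.001]
contact_force: [0.7, 0.2, -0.4]
grip_width: 0.0849
gripper_force: 0.0
[-1.21 -0.03  0.59  2.    0.01  1.05  2.37]
shift [-0.0181 -0.0249  0.0937] turn [-0.0879  0.0813 -0.2406] rows>= 2.0
```

```bash
python3 drive.py '-.01 -.01 .04 -.045 .04 -.12; -.018 -.025 .09 -.088 .081 -.24; -.018 -.025 .094 -.088 .081 -.24; -.018 -.025 .094 -.088 .081 -.24; -.018 -.025 .094 -.088 .081 -.24'
python3 - <<'E'
from h import *
i=r.camera_info("wrist");p,d=r.grab_frame("wrist")
np.savez("w4.npz",p=p,d=d,**{k:np.array(v) for k,v in i.items()})
np.save("w4C.npy",cloud(i,d));cv2.imwrite("pics/w4.png",p)
o=r.get_obs();print(o["tcp_pos"],o["joints"].round(2))
plan((.452,.241,.30),frame(.084+np.pi/2))
E
```

```text
clock: 8.9
tcp_pos: [0.4521, 0.2406, 0.301]
orientation: [-2.301, 2.132, -0.002]
contact_force: [-0.0, -0.1, 1.2]
grip_width: 0.085
gripper_force: 0.0
[0.45202413 0.2406779  0.30166863] [-1.15  0.23  0.63  1.98 -0.17  0.98  2.78]
shift [-0.0003  0.      0.0017] turn [-0.0053  0.0043 -0.0072] rows>= 0.1
```

View pics/w4.png

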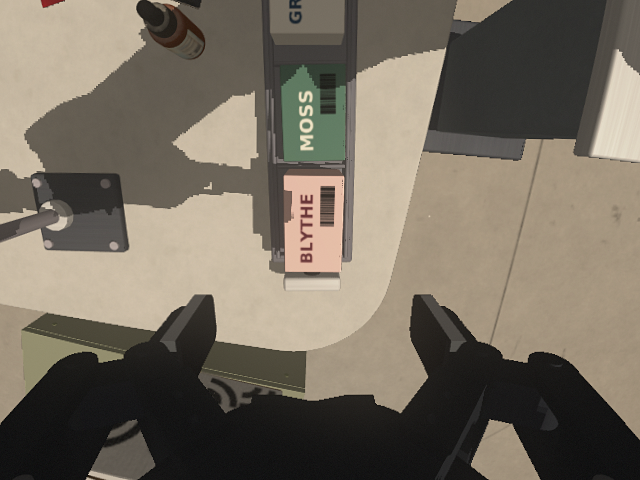

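The pink carton top spans about (286,175)–(346,271) and sits in its nest by the stop (312,282); the open fingers straddle its line.

Run:
```python
from h import *
C=np.load("w4C.npy");f=np.load("w4.npz")
m=np.zeros((480,640),bool);m[160:280,275:355]=True
q=C[m&(C[...,2]>.085)&(C[...,2]<.105)];print(len(q),np.median(q[:,2]))
(c,wh,a)=cv2.minAreaRect(q[:,:2].astype(np.float32));print(c,wh,a,q[:,:2].mean(0))
K=[atz(f,*p,.094).round(4) for p in((286,175),(344,174),(346,270),(286,272))];print(K,np.mean(K,0))
```

```text
5784 0.09437290022456307
(0.45320507884025574, 0.23975181579589844) (0.05088437348604202, 0.08490773290395737) 3.7268738746643066 [0.45341345 0.23740886]
[array([0.4783, 0.1994, 0.094 ]), array([0.4313, 0.1949, 0.094 ]), array([0.4209, 0.2782, 0.094 ]), array([0.4737, 0.2843, 0.094 ])] [0.45105 0.2392  0.094  ]
```

```bash
python3 - <<'E'
from h import *
plan((.4532,.2398,.124),frame(.065+np.pi/2))
E
python3 drive.py '0 .001 .05 0 0 .01; 0 .001 .1 0 0 .013; 0 .001 .13 0 0 .013'
python3 - <<'E'
from h import *
plan((.4532,.2398,.124),frame(.065+np.pi/2));print(r.get_obs()["joints"].round(2))
E
```

```text
shift [ 0.0017 -0.0002  0.1777] turn [-0.0053  0.0043  0.0118] rows>= 3.6
clock: 9.25
tcp_pos: [0.4502, 0.2412, 0.1696]
orientation: [-2.289, 2.144, 0.0]
contact_force: [0.1, -0.7, 0.6]
grip_width: 0.0847
gripper_force: 0.0
shift [ 0.0018 -0.0028  0.0456] turn [-0.0041  0.0041  0.0003] rows>= 0.9
[-1.02  0.43  0.51  2.09 -0.33  0.69  2.91]
```

Joint 7 is too near its limit here, so I'll go up and use the half-turned grasp instead.

```bash
python3 drive.py '0 0 -.05 0 0 0; 0 0 -.1 0 0 .15; 0 0 -.1 0 0 .3; 0 0 -.1 0 0 .45; 0 0 -.1 0 0 .6' && for k in 1 2 3; do :; done; python3 drive.py '0 0 0 0 0 .15; 0 0 0 0 0 .3; 0 0 0 0 0 .45; 0 0 0 0 0 .6; 0 0 0 0 0 .75' && python3 drive.py '0 0 0 0 0 .15; 0 0 0 0 0 .3; 0 0 0 0 0 .45; 0 0 0 0 0 .6; 0 0 0 0 0 .75' && python3 drive.py '0 0 0 0 0 .15; 0 0 0 0 0 .3; 0 0 0 0 0 .45; 0 0 0 0 0 .6; 0 0 0 0 0 .75'
python3 - <<'E'
from h import *
plan((.4532,.2398,.20),frame(.065-np.pi/2));print(r.get_obs()["joints"].round(2))
E
```

```text
clock: 9.75
tcp_pos: [0.451, 0.2411, 0.2726]
orientation: [-1.542, 2.727, 0.007]
contact_force: [0.4, -0.3, 0.4]
grip_width: 0.085
gripper_force: 0.0
clock: 10.25
tcp_pos: [0.4508, 0.241, 0.272]
orientation: [-0.437, 3.106, 0.011]
contact_force: [0.6, 0.3, 0.1]
grip_width: 0.0853
gripper_force: 0.0
clock: 10.75
tcp_pos: [0.4507, 0.2412, 0.2717]
orientation: [0.732, 3.054, 0.014]
contact_force: [0.1, -0.3, -0.3]
grip_width: 0.0851
gripper_force: 0.0
clock: 11.25
tcp_pos: [0.4506, 0.2414, 0.2715]
orientation: [-1.798, -2.573, -0.013]
contact_force: [-0.6, 0.5, 0.1]
grip_width: 0.085
gripper_force: 0.0
shift [-0.0028  0.0015  0.0714] turn [ 0.0044 -0.0074  0.2859] rows>= 1.9
[-1.57  0.57  1.32  2.03 -0.66  1.05  0.43]
```

```bash
python3 drive.py '-.001 .001 0 0 0 .1; -.003 .0015 .03 0 -.007 .2; -.003 .0015 .07 0 -.007 .286; -.003 .0015 .071 0 -.007 .286; -.003 .0015 .071 0 -.007 .286'
python3 - <<'E'
from h import *
plan((.4532,.2398,.124),frame(.065-np.pi/2));print(r.get_obs()["joints"].round(2))
E
```

```text
clock: 11.75
tcp_pos: [0.4533, 0.2389, 0.2]
orientation: [2.136, 2.298, 0.001]
contact_force: [0.4, 1.1, 0.5]
grip_width: 0.0852
gripper_force: 0.0
shift [ 0.0012 -0.0003  0.076 ] turn [0.0035 0.0029 0.008 ] rows>= 1.5
[-1.48  0.71  1.24  2.09 -0.83  0.97  0.29]
```

```bash
python3 drive.py '.001 0 .03 0 0 .008; .001 0 .05 0 0 .008; .001 0 .066 0 0 .008; .001 0 .076 0 0 .008; .001 0 .076 0 0 .008' && python3 drive.py '0 0 0 0 0 0; 0 0 0 0 0 0; 0 0 0 0 0 0; 0 0 0 0 0 0; 0 0 0 0 0 0' 0.03 35
python3 - <<'E'
from h import *
plan((.4532,.2398,.124),frame(.065-np.pi/2));print(r.get_obs()["joints"].round(2))
E
```

```text
clock: 12.25
tcp_pos: [0.4538, 0.2399, 0.1233]
orientation: [2.145, 2.288, 0.0]
contact_force: [-1.5, -0.8, 0.2]
grip_width: 0.0846
gripper_force: 0.0
clock: 12.75
tcp_pos: [0.4538, 0.2396, 0.1232]
orientation: [2.145, 2.287, -0.001]
contact_force: [-1.3, 0.1, 7.2]
grip_width: 0.0501
gripper_force: 35.2
shift [ 0.0002 -0.0006 -0.0008] turn [ 0.004   0.0048 -0.0011] rows>= 0.0
[-1.38  0.79  1.08  2.13 -0.98  0.85  0.37]
```

```bash
cat >> h.py <<'E'
YAW=.052;PIT=np.radians(20)
LENS=np.array([.6475,.2637,.254]);AX=-np.array([np.cos(PIT)*np.cos(YAW),np.cos(PIT)*np.sin(YAW),np.sin(PIT)]);FOC=LENS+.15*AX
HM=frame(YAW,PIT);HP=FOC-.0595*HM[:,2]
E
python3 drive.py '0 0 -.02 0 0 0; 0 0 -.06 0 0 0; 0 0 -.1 0 0 0; 0 0 -.14 0 0 0; 0 0 -.16 0 0 0'
python3 - <<'E'
from h import *
print(FOC,HP,HM.round(3));plan(HP,HM);o=r.get_obs();print(o["joints"].round(2),o["grip_width"])
E
```

```text
clock: 13.25
tcp_pos: [0.4537, 0.2401, 0.2853]
orientation: [2.145, 2.285, 0.002]
contact_force: [1.0, 0.2, -0.9]
grip_width: 0.0496
gripper_force: 37.3
[0.50673663 0.2563737  0.20269698] [0.48641394 0.25531597 0.25860869] [[-0.938 -0.052  0.342]
 [-0.049  0.999  0.018]
 [-0.342  0.    -0.94 ]]
shift [0.0132 0.0335 0.0268] turn [-0.2707 -0.2665 -1.5422] rows>= 10.6
[-1.59  0.62  1.4   2.01 -0.68  1.11  0.17] 0.049588540254758895
```

```bash
python3 drive.py '0 0 0 -.024 -.0235 -.136; 0 0 0 -.048 -.047 -.272; 0 0 0 -.072 -.0705 -.408; 0 0 0 -.096 -.094 -.544; 0 0 0 -.12 -.1175 -.68' && python3 drive.py '0 0 0 -.024 -.0235 -.136; 0 0 0 -.048 -.047 -.272; 0 0 0 -.072 -.0705 -.408; 0 0 0 -.096 -.094 -.544; 0 0 0 -.12 -.1175 -.68'
python3 - <<'E'
from h import *
plan(HP,HM);o=r.get_obs();print(o["joints"].round(2),o["grip_width"])
E
```

```text
clock: 13.75
tcp_pos: [0.4526, 0.2401, 0.2823]
orientation: [1.184, 2.724, 0.005]
contact_force: [-0.6, -0.3, -1.6]
grip_width: 0.0497
gripper_force: 37.2
clock: 14.25
tcp_pos: [0.4525, 0.24, 0.2822]
orientation: [0.182, 2.821, 0.011]
contact_force: [-0.0, -0.9, -2.1]
grip_width: 0.0498
gripper_force: 37.2
shift [-0.0227  0.0188  0.0327] turn [-0.0315 -0.0331 -0.176 ] rows>= 1.2
[-1.77  0.32  1.28  2.17 -0.23  0.62  1.06] 0.04979132061687503
```

```bash
python3 drive.py '-.006 .005 .01 -.01 -.01 -.06; -.012 .01 .018 -.02 -.02 -.12; -.018 .015 .026 -.0315 -.033 -.176; -.0227 .0188 .0327 -.0315 -.033 -.176; -.0227 .0188 .0327 -.0315 -.033 -.176' && python3 drive.py '0 0 0 0 0 0; 0 0 0 0 0 0; 0 0 0 0 0 0'
python3 - <<'E'
from h import *
plan(HP,HM);o=r.get_obs();print(o["joints"].round(2),o["grip_width"],o["gripper_force"],o["tcp_pos"])
for n in("top","side"):
    i=r.camera_info(n);p,d=r.grab_frame(n);np.savez(n+"5.npz",p=p,d=d,**{k:np.array(v) for k,v in i.items()});np.save(n+"5C.npy",cloud(i,d))
    C=cloud(i,d);hsv=cv2.cvtColor(p,cv2.COLOR_BGR2HSV)
    print(n,(C[...,2]>.15).sum())
f=np.load("side5.npz")["p"];t=np.load("top5.npz")["p"]
a=cv2.resize(f[150:340,235:375],(420,570),interpolation=cv2.INTER_CUBIC);b=cv2.resize(t[160:350,170:300],(380,570),interpolation=cv2.INTER_CUBIC)
cv2.imwrite("pics/e.png",np.hstack([a,b]))
E
```

```text
clock: 14.75
tcp_pos: [0.487, 0.2551, 0.2585]
orientation: [-0.064, 2.793, 0.012]
contact_force: [0.4, -1.3, -1.2]
grip_width: 0.0496
gripper_force: 37.2
clock: 15.05
tcp_pos: [0.4864, 0.2554, 0.2588]
orientation: [-0.065, 2.792, 0.013]
contact_force: [-1.0, 0.1, -0.9]
grip_width: 0.0499
gripper_force: 37.2
shift [ 0.     -0.0001  0.0001] turn [-0.0008 -0.0006 -0.0054] rows>= 0.0
[-1.54  0.36  1.05  2.13 -0.28  0.53  1.27] 0.04990760620912238 37.16827869415283 [0.48639833 0.25541731 0.25875444]
top 36233
side 128531
```

View pics/e.png

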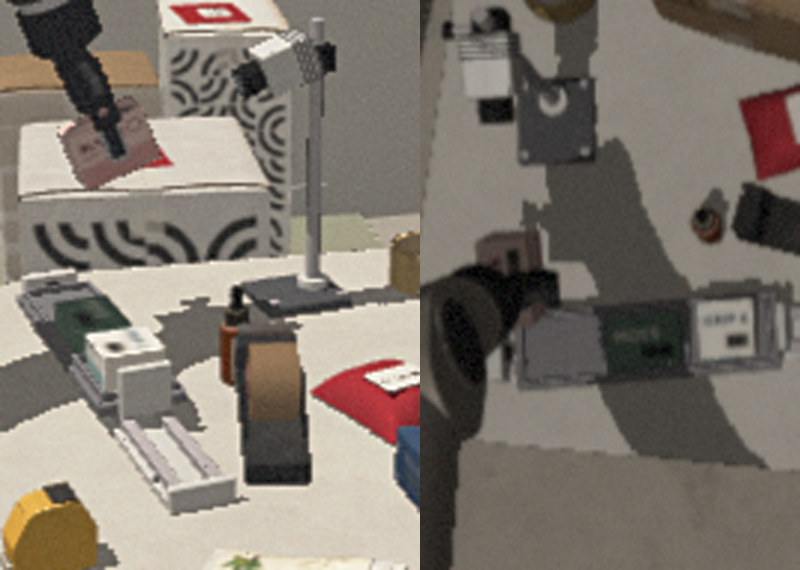

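The carton is held tipped at the lens line (side crop (110,150)), with the carrier home and the other two cartons nested. One numeric check of its pose.

Run:
```python
from h import *
from scipy.optimize import least_squares
B=np.column_stack([-HM[:,0],HM[:,1],-HM[:,2]]) # axis to lens, level, up
P=[]
for n in("side","top"):
    C=np.load(n+"5C.npy").reshape(-1,3);p=np.load(n+"5.npz")["p"].reshape(-1,3).astype(float)
    L=(C-FOC)@B;pink=(p[:,2]>1.2*p[:,1])&(p[:,2]>40)
    m=pink&(np.abs(L)<[.06,.04,.045]).all(1);P.append(L[m]);print(n,m.sum(),L[m].min(0).round(3),L[m].max(0).round(3),L[m].mean(0).round(3))
P=np.vstack(P)
def res(t):
    q=np.abs((P-t[:3])@Ro.from_rotvec(np.r_[t[3:],0] if 0 else t[3:]).as_matrix())-[.0425,.0255,.03]
    return np.linalg.norm(np.maximum(q,0),axis=1)+np.minimum(q.max(1),0)
R=least_squares(res,np.zeros(6),loss="soft_l1",f_scale=.002);print("offset",R.x[:3].round(4),"deg",np.degrees(R.x[3:]).round(1),np.sqrt((res(R.x)**2).mean()))
o=r.get_obs();print(o["clock"],abs(o["qvel"]).max())
```

```text
side 265 [-0.045 -0.034 -0.03 ] [0.04  0.02  0.037] [-0.004 -0.022 -0.005]
top 102 [-0.041 -0.025 -0.02 ] [0.041 0.023 0.037] [ 0.016 -0.011  0.016]
offset [-0.0034  0.0008  0.0017] deg [-2.9  0.8 -0.5] 0.0026556743767207095
15.15 0.0026662483993775475
```

```bash
python3 -c "
from bench import r
print(r.hand_in())"
```

```text
the job is handed in; nothing more can be done
None
```

I handed the job in at about 15 s. The carrier is hard against the stop and the other two cartons are in their nests. The arm is holding the tall carton still in front of the inspection camera, tipped 20° with one small end facing the lens. The last depth check put its middle about 3 mm from the 15 cm point (further from the lens) and its angles within about 3°, near the limit of what the depth readings can resolve.

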